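# Move three vessels on round the bench stations

### The job

The three vessels on the lab bench are each due at another station: the conical flask goes from the stirrer to the balance, the bottle from the balance to the finned cooling block, and the squat jar from the cooling block to the stirrer. Every station is taken, so first park one vessel upright on the free cork mat and let go of it, then move the others on and bring the parked one back to its new station. Finish with each vessel standing upright in the middle of its new station's round plate and the cork mat empty; set them down gently rather than dropping them, do not tip a vessel over, and leave the tube rack, tip box and wash bottle where they are.

Things in the scene. Friction and masses are not known exactly. Their poses are not given: they have to be found in the camera images.
- flask_mid (a point): conical glass flask, smoky clear, with a black rubber stopper; 96 mm high, about 0.16 kg. The point is on its axis half-way up, 48 mm above its underside; z up the axis. Cone 62 mm across at the foot narrows to 26 mm at 60 mm above the underside; straight neck 26 mm across from 60 to 86 mm above the underside (neck middle is 25 mm above the point: grip it there); stopper 34 mm across from 86 to 96 mm. Starts on the stirrer.
- bottle_mid (a point): brown glass bottle with a black screw cap; 92 mm high, about 0.2 kg. The point is on its axis half-way up, 46 mm above its underside; z up the axis. Straight round body 54 mm across from the underside to 64 mm up, then shoulder, cap 36 mm across from 72 to 92 mm. Starts on the balance.
- jar_mid (a point): squat round white plastic jar with a grey lid; 60 mm high, about 0.18 kg. The point is on its axis half-way up, 30 mm above its underside; z up the axis. Body 58 mm across up to 42 mm, lid 62 mm across from 42 to 60 mm. Starts on the cooling block.
- balance_plate (a point): bench balance, fixed: white case 160 x 130 mm with a display on the side that faces the robot, carrying a round flat steel pan 96 mm across. The point is the centre of the pan's top face, 54 mm above the bench; z up. The case reaches 95 mm from the point along -x, 65 mm along +x and 65 mm to each side, top 46 mm above the bench.
- stirrer_plate (a point): magnetic stirrer, fixed: grey case 150 x 130 mm with two knobs on the side that faces the robot, carrying a round flat white ceramic plate 96 mm across. The point is the centre of the plate's top face, 58 mm above the bench; z up. The case reaches 87 mm (knobs 103 mm) from the point along -x, 63 mm along +x and 65 mm to each side, top 50 mm above the bench (knobs 55 mm).
- cooler_plate (a point): cooling block, fixed: finned aluminium block 120 x 120 mm with a round flat black rubber pad 96 mm across. The point is the centre of the pad's top face, 40 mm above the bench; z up.
- mat_top (a point): free spot: round cork mat, fixed, 116 mm across and 8 mm thick. The point is the centre of its top face, 8 mm above the bench; z up. Empty at the start.
- tube_rack_mid (a point): bystander: orange tube rack, 90 x 200 x 45 mm, the point at its centre 22.5 mm above the bench. Beyond the stations. To be left alone.
- tip_box_mid (a point): bystander: blue pipette-tip box with a clear lid, 87 x 122 x 64 mm, the point at its centre 32 mm above the bench. To be left alone.
- wash_bottle_mid (a point): bystander: white wash bottle with a bent spout, 68 mm across and 163 mm high with the spout; the point on its axis 67 mm above the bench. To be left alone.

How it is judged (in metres and radians):
On the way:
1. one of the three vessels stands upright on the cork mat (its axis within 25 mm of the mat's centre), let go (((horizontal distance between flask_mid and mat_top below 0.025 m and z of flask_mid in the frame of mat_top between 0.042 and 0.054 m and angle between flask_mid's own z axis and vertical below 0.12 rad and contact force between the fingers and flask below 0.2 N) or (horizontal distance between bottle_mid and mat_top below 0.025 m and z of bottle_mid in the frame of mat_top between 0.04 and 0.052 m and angle between bottle_mid's own z axis and vertical below 0.12 rad and contact force between the fingers and bottle below 0.2 N) or (horizontal distance between jar_mid and mat_top below 0.025 m and z of jar_mid in the frame of mat_top between 0.024 and 0.036 m and angle between jar_mid's own z axis and vertical below 0.12 rad and contact force between the fingers and jar below 0.2 N))), for 0.2 s.
At the end, for the whole second after the job is handed in: The flask stands on the balance, the bottle on the cooling block and the jar on the stirrer, each upright (within 0.12 rad), its axis within 15 mm of the centre of the round plate and resting on it (height within 6 mm), at rest and released; so the cork mat is empty (horizontal distance between flask_mid and balance_plate below 0.015 m and z of flask_mid in the frame of balance_plate between 0.042 and 0.054 m and angle between each of flask_mid, bottle_mid, jar_mid's own z axis and vertical below 0.12 rad and horizontal distance between bottle_mid and cooler_plate below 0.015 m and z of bottle_mid in the frame of cooler_plate between 0.04 and 0.052 m and horizontal distance between jar_mid and stirrer_plate below 0.015 m and z of jar_mid in the frame of stirrer_plate between 0.024 and 0.036 m and linear speed of each of flask, bottle, jar below 0.02 m/s); the robot touches nothing.
It fails at once if a vessel is tipped over (more than 0.6 rad from upright) (angle between any of flask_mid, bottle_mid, jar_mid's own z axis and vertical above 0.6 rad).
It fails at once if the tube rack, tip box or wash bottle is moved more than 20 mm (distance of any of tube_rack_mid, tip_box_mid, wash_bottle_mid from where it was at the start of the episode above 0.02 m).
It fails at once if a vessel is dropped from more than about 2 cm (free of the fingers, it moves faster than 0.6 m/s) ((contact force between the fingers and flask below 0.1 N and linear speed of flask above 0.6 m/s) or (contact force between the fingers and bottle below 0.1 N and linear speed of bottle above 0.6 m/s) or (contact force between the fingers and jar below 0.1 N and linear speed of jar above 0.6 m/s)).
It also fails if it takes over 112 s, if anything falls off the work surface, if the arm or the gripper's body presses on something with over 40 N, if the wrist force passes 120 N, or if a joint passes its speed limit or range.

### The arm

A 6-joint arm with a two-finger parallel gripper is mounted at the origin on the work surface. World frame = base frame: x ahead of the robot, y to its left, z up, the work surface at z = 0. Lengths are in m, angles in degrees, forces in N, time in s.
With the tool pointing down it reaches from about 0.325 to 0.85 m from the base axis. Payload 4.4 kg.
Tool frame: the origin (TCP) lies at the very end of the fingers, on their centre line; the grasp point (between the pads) lies 19 mm behind it; z points along the fingers, y is the line along which they close (so a half turn about z gives the same grasp; the last joint's range is limited). The gripper opens to 94 mm and grips with 3 to 60 N. Pads are 16 mm wide; open, the fingers measure 119 mm over their backs; the gripper's body (75 mm by 177 mm) begins 78 mm behind the grasp point.
Start: joints at [61.908, 11.837, 88.321, -0, 79.842, -8.623], TCP at [0.192, 0.542, 0.167] pointing down, gripper open.
Joint ranges: [-156.59, 156.59], [-49.26, 127.26], [12.9, 141.05], [-63.56, 243.56], [4.71, 150.69], [-161.64, 161.64]. Speed limits (degrees/s): [159.86, 159.86, 180, 180, 180, 180].

### API

Orientations are given as a 3x3 rotation matrix whose columns are the frame's x, y, z axes.
In Python, from rig import telemetry, snapshot, get_calibration, job_done gives the robot as it stands.
- The arm moves only by the tool carry_out, never from a script. Its argument "series" is one flat list of numbers, 7 for each row, row after row: the shift along the tool's x, y, z in mm, then the turn, a rotation vector about the tool's x, y, z in degrees, then the closure, from 0 (fully open) to 1 (shut). In form: [x, y, z, rx, ry, rz, claw, x, y, z, rx, ry, rz, claw, ...]. A call has 1 to 10 rows; each row shifts and turns the commanded pose from where the row before left it, along the tool's axes as they then stand; what a row does not reach is not made up. A row lasts 1/12 s, in which the tool goes at most 41.7 mm and 7.16 degrees, less where a joint would pass 70% of its speed; a pose out of reach is approached as far as the arm can. A call is refused whole if a number of a shift passes 41.7 or a number of a turn 7.16, either way. A call with a gripper value outside its range is refused whole. The fingers move at their own pace and stop on an object; "force" is the grip in N (left out, the last holds). Time passes only in rows, so rows that do not move let the fingers close. It gives the time, the measured TCP pose, the force, the opening and the grip force at its end, in the units of the state.
- telemetry.state(): the state, without advancing time (a new reading comes with each control period).
- snapshot(name): name is "scene" or "top" or "wrist"; returns the picture (400x640x3 uint8, red, green, blue); there is no depth.
- get_calibration(name): a dict with "camera_matrix" (3x3 intrinsics, pixels), "origin" and "attitude" of the camera in the world; the wrist camera has in their place "T_tool_cam" (4x4, takes a point from camera to tool coordinates, whose origin is the TCP and whose axes are the flange's). Camera axes: x right, y down, z forward; pixel columns grow to the right and rows downward; lengths in m; the calibration is good to about 2 mm. A picture is of the moment at which its call begins: read the wrist's pose just before it. get_calibration takes no time and is no camera call.
- job_done(): hands the job in; it is judged then, once.
The state is a dict: "t": time; "qpos": joint angles; "dq": joint speeds; "tau": joint torques, N m; "ee_pos": TCP position; "ee_rot": TCP orientation; "wrist_force": force on the tool from outside, world axes, zero at the start; "moment": the same for the moment, N m; "opening": finger opening in m; "grip_force": force on a finger pad.
Only numpy, scipy, OpenCV 4.12 (cv2) and the standard library are available. Lean on these libraries where they do the work, as an engineer would, in place of code of your own. Each camera call takes 0.05 s, during which the arm holds its last target. There are 200 camera calls.

## Working session

There is one attempt and no reset: what is moved stays moved. The work goes in short steps, Python scripts to look and compute and a tool call to move; the robot and the scene stay as the last step left them, time stands still between calls to the robot, and variables do not carry over. Pictures are saved under pics/ and viewed, at most 14 in all, crops included, and the job is handed in when it is done.

Besides the shell and the picture viewer there is one more tool, called after ">>>" by a JSON object that holds its "name" and its "arguments". carry_out: Moves the arm, as the interface text tells. Its arguments: {"type":"object","properties":{"series":{"type":"array","items":{"type":"number"}},"force":{"type":"number"}},"required":["series"]}

```bash
mkdir -p pics; python3 - <<'E'
from rig import telemetry, snapshot, get_calibration
import cv2,numpy as np
s=telemetry.state(); print(s)
for n in("scene","top"):
    cv2.imwrite(f"pics/{n}0.png",snapshot(n)[:,:,::-1])
for n in("scene","top","wrist"): print(n,get_calibration(n))
E
```

```text
{'t': 0.0, 'qpos': array([ 6.19072080e+01,  1.18835376e+01,  8.84036403e+01, -1.48559222e-03,
        7.98408587e+01, -8.62427566e+00]), 'dq': array([-0.05574561,  0.03883832,  0.02573536,  0.02351763, -0.10027773,
       -0.04849984]), 'tau': array([-4.36888067e-04, -3.70893180e+01, -2.81407785e+01,  6.96402043e-02,
        3.66611034e-02, -1.93565988e-04]), 'ee_pos': array([0.19125171, 0.54132385, 0.16560755]), 'ee_rot': array([[-9.42826148e-01,  3.33283356e-01, -1.02978735e-03],
       [ 3.33284802e-01,  9.42824112e-01, -1.98340256e-03],
       [ 3.09873280e-04, -2.21321626e-03, -9.99997503e-01]]), 'wrist_force': array([-0.10656041, -0.47561555, -0.32514622]), 'moment': array([-0.03444571,  0.00362046, -0.01655869]), 'grip_force': 0.0, 'opening': 0.09363893067310576}
scene {'camera_matrix': array([[394.55195971,   0.        , 316.66767051],
       [  0.        , 394.55195971, 196.4464131 ],
       [  0.        ,   0.        ,   1.        ]]), 'origin': array([1.205939  , 0.19685254, 0.91592629]), 'attitude': array([[-0.31523983,  0.74847734, -0.58344282],
       [ 0.94897897,  0.2
[... 300 characters left out ...]
9336]), 'attitude': array([[-0.01346199, -0.98455725,  0.17454452],
       [-0.99987799,  0.01463819,  0.00545298],
       [-0.00792378, -0.17444981, -0.98463418]])}
wrist {'camera_matrix': array([[340.86864658,   0.        , 326.73594935],
       [  0.        , 340.86864658, 203.63080494],
       [  0.        ,   0.        ,   1.        ]]), 'T_tool_cam': array([[-3.83792738e-04, -9.74302756e-01, -2.25242074e-01,
         6.45442367e-02],
       [ 9.99999926e-01, -3.82160429e-04, -5.08464053e-05,
        -1.08225863e-03],
       [-3.65388148e-05, -2.25242077e-01,  9.74302830e-01,
        -2.19306410e-01],
       [ 0.00000000e+00,  0.00000000e+00,  0.00000000e+00,
         1.00000000e+00]])}
```

View pics/top0.png

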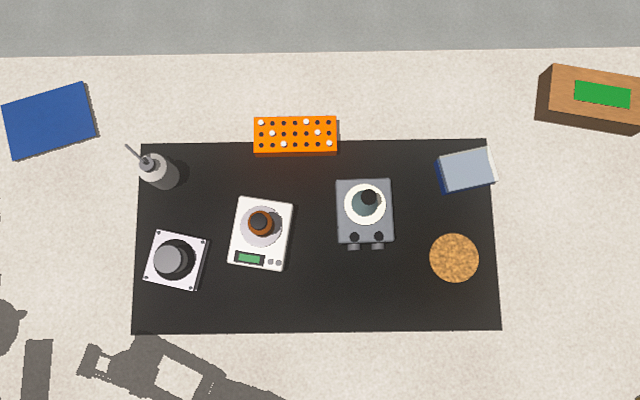

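View pics/scene0.png

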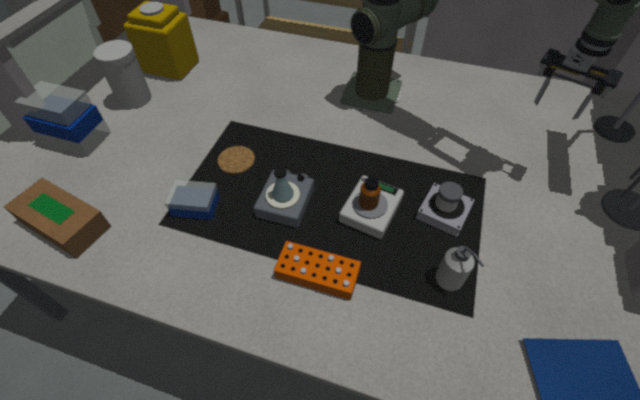

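The top view shows the cooler at about (174,260), balance pan (262,226), stirrer plate (365,204) and mat (454,258), with each vessel on its station. The scene view agrees with this. I'll enlarge the top view for precise edges.

```bash
python3 - <<'E'
import cv2,numpy as np
im=cv2.imread("pics/top0.png")
c=[im[y-50:y+50,x-65:x+65] for x,y in((174,255),(262,226),(365,204),(454,258))]
c=[cv2.resize(k,None,fx=3,fy=3,interpolation=cv2.INTER_CUBIC) for k in c]
cv2.imwrite("pics/crop.png",np.vstack([np.hstack(c[:2]),np.hstack(c[2:])]))
E
```

```text
(no output)
```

View pics/crop.png

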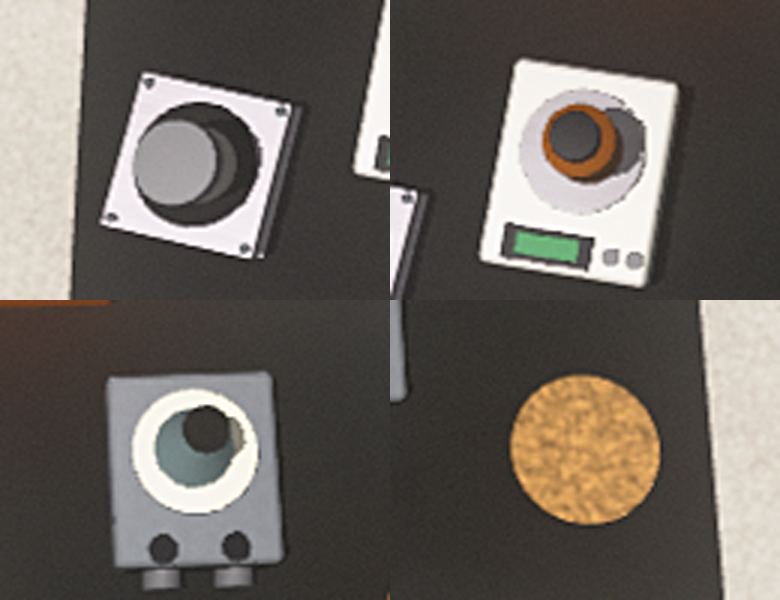

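Centres read from the crop, as cell/pixel:

| Thing | Crop position |
|---|---|
| Cooler pad | (197.5,164) |
| Jar lid | (176,162.5) |
| Balance pan | (192.5,151.5) |
| Bottle cap | (185.5,135.5) |
| Stirrer plate | (195,151.5) |
| Stopper | (208,128.5) |
| Mat | (195.5,149.5) |

```bash
cat >h.py <<'E'
import numpy as np
from rig import telemetry, snapshot, get_calibration
def ray(uv,z,K,o,R):
    d=R@np.linalg.inv(K)@[uv[0],uv[1],1]; return o+d*(z-o[2])/d[2]
def cam(n,s=None):
    c=get_calibration(n)
    if n!="wrist": return c["camera_matrix"],c["origin"],c["attitude"]
    T=c["T_tool_cam"]; return c["camera_matrix"],s["ee_pos"]+s["ee_rot"]@T[:3,3],s["ee_rot"]@T[:3,:3]
E
python3 - <<'E'
from h import *
C=cam("top")
for n,x,y,u,v,z in(("cooler",174,255,197.5,164,.04),("jar",174,255,176,162.5,.1),("bal",262,226,192.5,151.5,.054),("bottle",262,226,185.5,135.5,.146),("stir",365,204,195,151.5,.058),("flask",365,204,208,128.5,.154),("mat",454,258,195.5,149.5,.008)):
    p=ray((x-65+(u+.5)/3-.5,y-50+(v+.5)/3-.5),z,*C); print(n,p.round(4),"r",np.hypot(p[0],p[1]).round(3))
E
```

```text
cooler [0.4692 0.3192 0.04  ] r 0.567
jar [0.4683 0.3165 0.1   ] r 0.565
bal [0.5413 0.1195 0.054 ] r 0.554
bottle [0.5428 0.1136 0.146 ] r 0.555
stir [ 0.5882 -0.1195  0.058 ] r 0.6
flask [ 0.5897 -0.1185  0.154 ] r 0.602
mat [ 0.4656 -0.3307  0.008 ] r 0.571
```

>>> {"name": "carry_out", "arguments": {"series": [0, 0, -10, 0, 0, 5, 0, 0, 0, -30, 0, 0, 5, 0, 0, 0, -30, 0, 0, 5, 0, 0, 0, -30, 0, 0, 4.5, 0], "force": 20}}

```text
t: 0.43
ee_pos: [0.1912, 0.5412, 0.2666]
ee_rot: [[-0.775, 0.632, -0.001], [0.632, 0.775, -0.003], [-0.001, -0.003, -1.0]]
wrist_force: [-0.1, -0.6, 0.0]
opening: 0.094
grip_force: 0.0
```

>>> {"name": "carry_out", "arguments": {"series": [0, 0, 0, 0, 0, -6.5, 0, 0, 0, 0, 0, 0, -6.5, 0, 0, 0, 0, 0, 0, -6.5, 0, 0, 0, 0, 0, 0, -6.5, 0, 0, 0, 0, 0, 0, -6.5, 0, 0, 0, 0, 0, 0, -6.7, 0, -10, -17, 0, 0, 0, 0, 0, -20, -33, 0, 0, 0, 0, 0, -20, -33, 0, 0, 0, 0, 0, -20, -33, 0, 0, 0, 0, 0]}}

```text
t: 1.27
ee_pos: [0.2621, 0.425, 0.2659]
ee_rot: [[-1.0, -0.006, -0.001], [-0.006, 1.0, -0.001], [0.001, -0.001, -1.0]]
wrist_force: [0.4, 0.0, 0.0]
opening: 0.0943
grip_force: 0.0
```

>>> {"name": "carry_out", "arguments": {"series": [-20, -33, 0, 0, 0, 0, 0, -20, -33, 0, 0, 0, 0, 0, -20, -33, 0, 0, 0, 0, 0, -20, -33, 0, 0, 0, 0, 0, -20, -33, 0, 0, 0, 0, 0, -20, -33, 0, 0, 0, 0, 0, -20, -33, 0, 0, 0, 0, 0, -20, -33, 0, 0, 0, 0, 0, -20, -33, 0, 0, 0, 0, 0, -20, -33, 0, 0, 0, 0, 0]}}

```text
t: 2.1
ee_pos: [0.4637, 0.0954, 0.2664]
ee_rot: [[-1.0, -0.004, -0.0], [-0.004, 1.0, 0.0], [0.0, 0.0, -1.0]]
wrist_force: [0.2, 0.2, 0.3]
opening: 0.0939
grip_force: 0.0
```

>>> {"name": "carry_out", "arguments": {"series": [-20, -33, 0, 0, 0, 0, 0, -20, -33, 0, 0, 0, 0, 0, -20, -33, 0, 0, 0, 0, 0, -20, -33, 0, 0, 0, 0, 0, -20, -33, 0, 0, 0, 0, 0, -10, -16, 0, 0, 0, 0, 0, 0, 0, 0, 0, 0, 0, 0]}}

```text
t: 2.68
ee_pos: [0.5751, -0.0873, 0.2651]
ee_rot: [[-1.0, 0.001, -0.002], [0.001, 1.0, -0.001], [0.002, -0.001, -1.0]]
wrist_force: [-0.7, 0.3, -0.4]
opening: 0.0938
grip_force: 0.0
```

```bash
python3 - <<'E'
from h import *
import cv2
s=telemetry.state(); im=snapshot("wrist"); cv2.imwrite("pics/w1.png",im[:,:,::-1])
print(s["ee_pos"]); np.savez("w1.npz",p=s["ee_pos"],R=s["ee_rot"])
K,o,R=cam("wrist",s)
for p in((.5897,-.1185,.154),(.5882,-.1195,.058)):
    q=K@R.T@(np.array(p)-o); print(q[:2]/q[2])
E
```

```text
[ 0.57508087 -0.08725549  0.26510126]
[296.61672127 206.93529499]
[302.34749444 188.1817018 ]
```

View pics/w1.png

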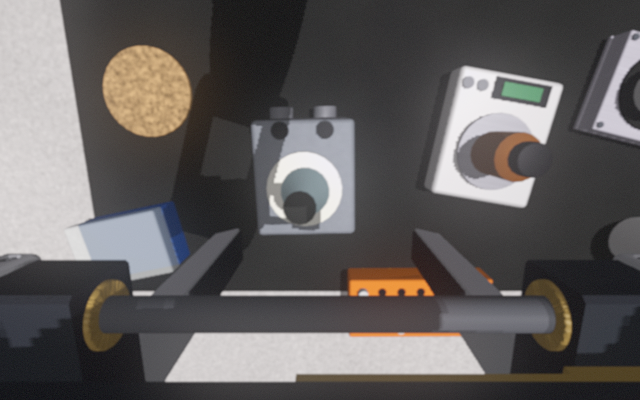

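The plate appears at (304,189) and the stopper at (300,207). Both are within about 3 mm of the top-view estimate, which puts the flask at roughly (0.590,-0.117).

>>> {"name": "carry_out", "arguments": {"series": [-8, -15, 10, 0, 0, 0, 0, -7, -15, 20, 0, 0, 0, 0, 0, 0, 30, 0, 0, 0, 0, 0, 0, 30, 0, 0, 0, 0, 0, 0, 30, 0, 0, 0, 0, 0, 0, 20, 0, 0, 0, 0, 0, 0, 13, 0, 0, 0, 0, 0, 0, 0, 0, 0, 0, 0, 0, 0, 0, 0, 0, 0, 0.5, 0, 0, 0, 0, 0, 0, 1], "force": 20}}

```text
t: 3.57
ee_pos: [0.5906, -0.1132, 0.1157]
ee_rot: [[-1.0, -0.005, 0.003], [-0.005, 1.0, -0.001], [-0.003, -0.001, -1.0]]
wrist_force: [-0.5, -0.2, 0.1]
opening: 0.084
grip_force: 0.0
```

>>> {"name": "carry_out", "arguments": {"series": [0, 0, 0, 0, 0, 0, 1, 0, 0, 0, 0, 0, 0, 1, 0, 0, 0, 0, 0, 0, 1, 0, 0, 0, 0, 0, 0, 1, 0, 0, 0, 0, 0, 0, 1, 0, 0, 0, 0, 0, 0, 1]}}

```text
t: 4.07
ee_pos: [0.5894, -0.1134, 0.1139]
ee_rot: [[-1.0, -0.004, 0.0], [-0.004, 1.0, -0.0], [-0.0, -0.0, -1.0]]
wrist_force: [0.2, 0.0, 0.3]
opening: 0.0443
grip_force: 0.0
```

>>> {"name": "carry_out", "arguments": {"series": [0, -3, 0, 0, 0, 0, 1, 0, 0, 0, 0, 0, 0, 1, 0, 0, 0, 0, 0, 0, 1, 0, 0, 0, 0, 0, 0, 1, 0, 0, 0, 0, 0, 0, 1, 0, 0, 0, 0, 0, 0, 1, 0, 0, 0, 0, 0, 0, 1, 0, 0, 0, 0, 0, 0, 1]}}

```text
t: 4.73
ee_pos: [0.5893, -0.1163, 0.1137]
ee_rot: [[-1.0, -0.004, -0.0], [-0.004, 1.0, -0.0], [0.0, -0.0, -1.0]]
wrist_force: [-0.5, -0.4, 0.5]
opening: 0.0321
grip_force: 20.0
```

>>> {"name": "carry_out", "arguments": {"series": [0, 0, 0, 0, 0, 0, 1, 0, 0, 0, 0, 0, 0, 1, 0, 0, -4, 0, 0, 0, 1, 0, 0, -6, 0, 0, 0, 1, 0, 0, 0, 0, 0, 0, 1, 0, 0, 0, 0, 0, 0, 1]}}

```text
t: 5.23
ee_pos: [0.5898, -0.1163, 0.1245]
ee_rot: [[-1.0, -0.004, 0.001], [-0.004, 1.0, -0.0], [-0.001, -0.0, -1.0]]
wrist_force: [-0.3, 0.3, -1.2]
opening: 0.032
grip_force: 20.0
```

```bash
python3 - <<'E'
from h import *
import cv2
s=telemetry.state(); im=snapshot("scene")[:,:,::-1]
print(s["ee_pos"],s["opening"],s["grip_force"],s["wrist_force"])
a=cv2.resize(im[120:240,200:360],None,fx=4,fy=4,interpolation=cv2.INTER_CUBIC)
cv2.imwrite("pics/s1.png",a)
E
```

```text
[ 0.58984554 -0.1163466   0.1244819 ] 0.03199465333418063 19.992664754390717 [-0.28131161  0.27900468 -1.24587844]
```

View pics/s1.png

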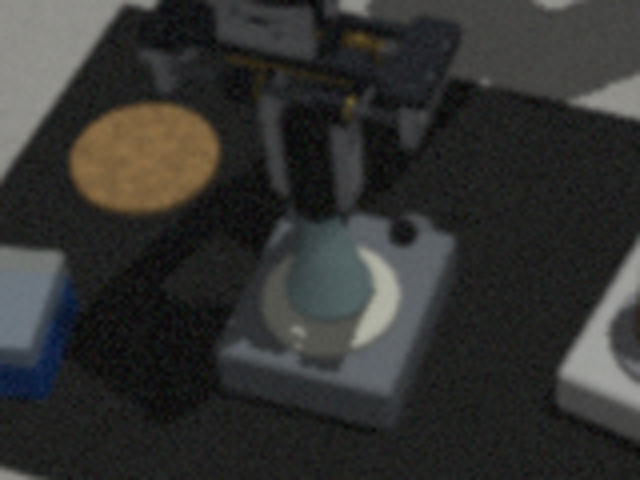

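The flask hangs clear of the stirrer with a firm grip. Next I carry it to the mat.

>>> {"name": "carry_out", "arguments": {"series": [0, 0, -12, 0, 0, 0, 1, 3, -5, -12, 0, 0, 0, 1, 8, -14, 0, 0, 0, 0, 1, 14, -24, 0, 0, 0, 0, 1, 17, -30, 0, 0, 0, 0, 1, 20, -34, 0, 0, 0, 0, 1, 20, -34, 0, 0, 0, 0, 1, 17, -30, 0, 0, 0, 0, 1, 14, -24, 0, 0, 0, 0, 1, 8, -14, 0, 0, 0, 0, 1], "force": 25}}

```text
t: 6.12
ee_pos: [0.4675, -0.3296, 0.1496]
ee_rot: [[-1.0, -0.001, 0.001], [-0.001, 1.0, -0.003], [-0.001, -0.003, -1.0]]
wrist_force: [0.1, -0.7, -1.1]
opening: 0.0321
grip_force: 25.0
```

>>> {"name": "carry_out", "arguments": {"series": [3, -5, 10, 0, 0, 0, 1, 0, 0, 18, 0, 0, 0, 1, 0, 0, 18, 0, 0, 0, 1, 0, 0, 12, 0, 0, 0, 1, 0, 0, 6, 0, 0, 0, 1, 0, 0, 0, 0, 0, 0, 1, 0, 0, 0, 0, 0, 0, 1, 0, 0, 0, 0, 0, 0, 1]}}

```text
t: 6.78
ee_pos: [0.4672, -0.3312, 0.0849]
ee_rot: [[-1.0, -0.005, 0.002], [-0.005, 1.0, -0.001], [-0.002, -0.001, -1.0]]
wrist_force: [-0.2, 0.0, -1.8]
opening: 0.0317
grip_force: 25.0
```

>>> {"name": "carry_out", "arguments": {"series": [0, 0, 8, 0, 0, 0, 1, 0, 0, 6, 0, 0, 0, 1, 0, 0, 3, 0, 0, 0, 1, 0, 0, 2, 0, 0, 0, 1, 0, 0, 1, 0, 0, 0, 1, 0, 0, 0, 0, 0, 0, 1, 0, 0, 0, 0, 0, 0, 1]}}

```text
t: 7.37
ee_pos: [0.4663, -0.331, 0.0638]
ee_rot: [[-1.0, -0.004, 0.0], [-0.004, 1.0, -0.0], [-0.0, -0.0, -1.0]]
wrist_force: [-0.2, 0.4, -1.6]
opening: 0.0319
grip_force: 25.0
```

Still carrying its weight, so I lower it a little more.

>>> {"name": "carry_out", "arguments": {"series": [0, 0, 1, 0, 0, 0, 1, 0, 0, 0, 0, 0, 0, 1, 0, 0, 0, 0, 0, 0, 1]}}

```text
t: 7.62
ee_pos: [0.4667, -0.331, 0.0637]
ee_rot: [[-1.0, -0.004, 0.001], [-0.004, 1.0, -0.001], [-0.001, -0.001, -1.0]]
wrist_force: [-1.3, 1.8, 4.7]
opening: 0.0321
grip_force: 25.0
```

>>> {"name": "carry_out", "arguments": {"series": [0, 0, 1, 0, 0, 0, 1, 0, 0, 0, 0, 0, 0, 1, 0, 0, 0, 0, 0, 0, 1]}}

```text
t: 7.87
ee_pos: [0.4671, -0.3311, 0.0636]
ee_rot: [[-1.0, -0.004, 0.002], [-0.004, 1.0, -0.001], [-0.002, -0.001, -1.0]]
wrist_force: [-0.6, 3.5, 8.8]
opening: 0.0319
grip_force: 25.0
```

>>> {"name": "carry_out", "arguments": {"series": [0, 0, -1, 0, 0, 0, 0, 0, 0, 0, 0, 0, 0, 0, 0, 0, 0, 0, 0, 0, 0, 0, 0, 0, 0, 0, 0, 0, 0, 0, 0, 0, 0, 0, 0, 0, 0, 0, 0, 0, 0, 0, 0, 0, -15, 0, 0, 0, 0, 0, 0, -30, 0, 0, 0, 0, 0, 0, -35, 0, 0, 0, 0, 0, 0, -40, 0, 0, 0, 0]}}

```text
t: 8.7
ee_pos: [0.4648, -0.3296, 0.1819]
ee_rot: [[-1.0, -0.004, -0.003], [-0.004, 1.0, 0.003], [0.003, 0.003, -1.0]]
wrist_force: [0.5, 0.5, 0.0]
opening: 0.0932
grip_force: 0.0
```

>>> {"name": "carry_out", "arguments": {"series": [0, 0, -40, 0, 0, 0, 0, 0, 10, -25, 0, 0, 0, 0, 0, 25, 0, 0, 0, 0, 0, 0, 38, 0, 0, 0, 0, 0, 0, 38, 0, 0, 0, 0, 0, 0, 38, 0, 0, 0, 0, 0, 0, 38, 0, 0, 0, 0, 0, 0, 38, 0, 0, 0, 0, 0, 0, 38, 0, 0, 0, 0, 0, 0, 38, 0, 0, 0, 0, 0]}}

```text
t: 9.53
ee_pos: [0.4646, -0.0281, 0.2477]
ee_rot: [[-1.0, -0.004, 0.0], [-0.004, 1.0, -0.0], [-0.0, -0.0, -1.0]]
wrist_force: [0.4, -0.9, 0.5]
opening: 0.0939
grip_force: 0.0
```

>>> {"name": "carry_out", "arguments": {"series": [0, 38, 0, 0, 0, 0, 0, 0, 38, 0, 0, 0, 0, 0, 0, 38, 0, 0, 0, 0, 0, 0, 38, 0, 0, 0, 0, 0, 0, 38, 0, 0, 0, 0, 0, 0, 38, 0, 0, 0, 0, 0, 0, 38, 0, 0, 0, 0, 0, 0, 30, 0, 0, 0, 0, 0, 0, 10, 0, 0, 0, 0, 0, 0, 0, 0, 0, 0, 0, 0]}}

```text
t: 10.37
ee_pos: [0.4632, 0.2781, 0.2473]
ee_rot: [[-1.0, -0.008, -0.001], [-0.008, 1.0, -0.0], [0.001, -0.0, -1.0]]
wrist_force: [-0.4, -0.8, 0.2]
opening: 0.0938
grip_force: 0.0
```

```bash
python3 - <<'E'
from h import *
import cv2
s=telemetry.state(); im=snapshot("wrist"); cv2.imwrite("pics/w2.png",im[:,:,::-1])
print(s["ee_pos"]); 
K,o,R=cam("wrist",s)
for p in((.4683,.3165,.1),(.4692,.3192,.04),(.5413,.1195,.054),(.5428,.1136,.146)):
    q=K@R.T@(np.array(p)-o); print(q[:2]/q[2])
cv2.imwrite("pics/t2.png",snapshot("top")[150:300,320:520,::-1].repeat(3,0).repeat(3,1))
E
```

```text
[0.46319338 0.27805857 0.24729604]
[362.87005028 190.85675406]
[360.0840232  182.65579694]
[202.62052503 239.2735654 ]
[164.60672704 270.36316743]
```

View pics/w2.png

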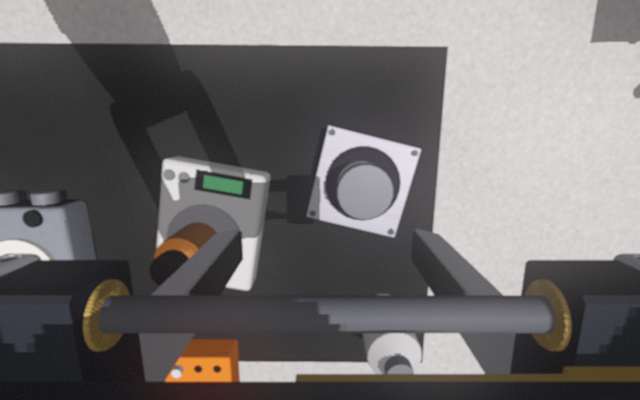

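View pics/t2.png

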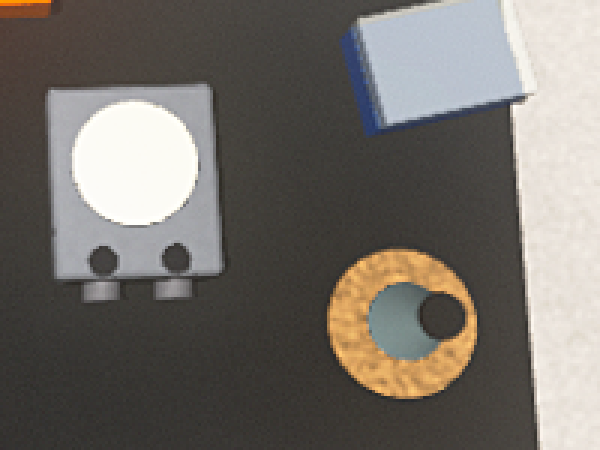

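The flask stands centred on the mat. The jar lid appears at (365,190) and the pad at (362,182), so the true y is about 2 mm larger than my top-view values.

>>> {"name": "carry_out", "arguments": {"series": [-5, 20, 10, 0, 0, 0, 0, 0, 20, 25, 0, 0, 0, 0, 0, 0, 30, 0, 0, 0, 0, 0, 0, 35, 0, 0, 0, 0, 0, 0, 30, 0, 0, 0, 0, 0, 0, 25, 0, 0, 0, 0, 0, 0, 18, 0, 0, 0, 0, 0, 0, 0, 0, 0, 0, 0, 0, 0, 0, 0, 0, 0, 0, 0, 0, 0, 0, 0, 0, 0]}}

```text
t: 11.3
ee_pos: [0.4702, 0.3156, 0.0764]
ee_rot: [[-1.0, -0.002, 0.002], [-0.002, 1.0, 0.001], [-0.002, 0.001, -1.0]]
wrist_force: [-0.2, -0.4, 0.3]
opening: 0.0935
grip_force: 0.0
```

>>> {"name": "carry_out", "arguments": {"series": [2, 3, 3, 0, 0, 0, 1, 0, 0, 0, 0, 0, 0, 1, 0, 0, 0, 0, 0, 0, 1, 0, 0, 0, 0, 0, 0, 1, 0, 0, 0, 0, 0, 0, 1, 0, 0, 0, 0, 0, 0, 1, 0, 0, 0, 0, 0, 0, 1, 0, 0, 0, 0, 0, 0, 1, 0, 0, 0, 0, 0, 0, 1, 0, 0, 0, 0, 0, 0, 1], "force": 25}}

```text
t: 12.13
ee_pos: [0.4665, 0.3192, 0.0717]
ee_rot: [[-1.0, -0.004, -0.0], [-0.004, 1.0, -0.0], [0.0, -0.0, -1.0]]
wrist_force: [-0.5, 0.4, -0.6]
opening: 0.0311
grip_force: 0.0
```

>>> {"name": "carry_out", "arguments": {"series": [0, 0, -4, 0, 0, 0, 1, 0, 0, -6, 0, 0, 0, 1, 0, 0, 0, 0, 0, 0, 1, 0, 0, 0, 0, 0, 0, 1]}}

```text
t: 12.47
ee_pos: [0.4673, 0.3195, 0.0827]
ee_rot: [[-1.0, -0.004, 0.002], [-0.004, 1.0, 0.001], [-0.002, 0.001, -1.0]]
wrist_force: [-0.8, 0.6, -0.3]
opening: 0.0039
grip_force: 0.0
```

The fingers closed on nothing, so I'll look.

```bash
python3 - <<'E'
from h import *
import cv2
print(telemetry.state()["opening"])
a=snapshot("wrist")[:,:,::-1]; b=snapshot("scene")[:,:,::-1]; c=snapshot("top")[:,:,::-1]
A=cv2.resize(a,(400,250)); B=cv2.resize(b[140:290,360:600],(400,250)); C=cv2.resize(c[160:310,120:360],(400,250))
cv2.imwrite("pics/m3.png",np.vstack([np.hstack([A,B]),np.hstack([C,C*0])]))
E
```

```text
0.003886896614703541
```

View pics/m3.png

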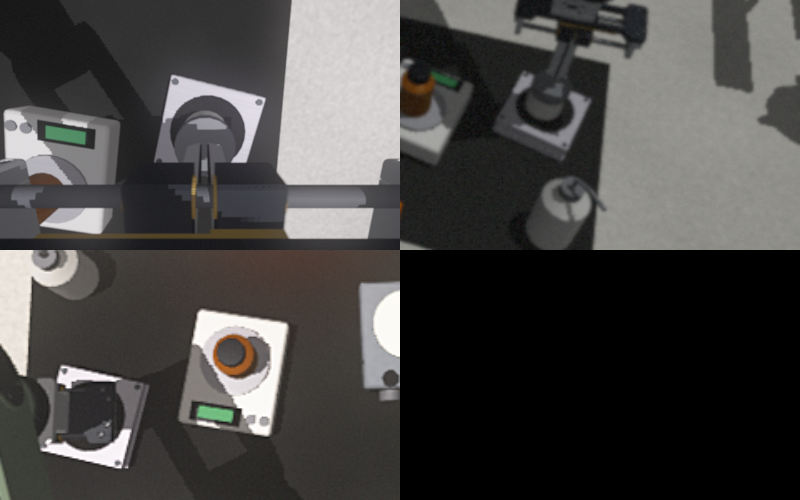

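>>> {"name": "carry_out", "arguments": {"series": [0, 0, -5, 0, 0, 0, 1, 0, 0, -5, 0, 0, 0, 1, 0, 0, -10, 0, 0, 0, 1, 0, 0, -20, 0, 0, 0, 1, 0, 0, -30, 0, 0, 0, 1, 0, 0, -30, 0, 0, 0, 1, 0, 0, -30, 0, 0, 0, 1, 0, 0, -30, 0, 0, 0, 0, 0, -30, 0, 0, 0, 0, 0, 0, -10, 0, 0, 0, 0, 0]}}

```text
t: 13.45
ee_pos: [0.4685, 0.2783, 0.2459]
ee_rot: [[-1.0, -0.004, 0.007], [-0.004, 1.0, 0.001], [-0.007, 0.001, -1.0]]
wrist_force: [1.0, 0.3, -1.3]
opening: 0.0171
grip_force: 0.0
```

```bash
python3 - <<'E'
from h import *
import cv2
s=telemetry.state();print(s["ee_pos"])
a=snapshot("wrist")[:,:,::-1]; b=snapshot("scene")[:,:,::-1]; cv2.imwrite("pics/w4raw.png",a)
A=a[100:280,130:450]; B=cv2.resize(b[150:260,380:540],None,fx=2.9,fy=2.9)[:,:460]
H=max(A.shape[0],B.shape[0]); A=cv2.copyMakeBorder(A,0,H-A.shape[0],0,0,0)
cv2.imwrite("pics/m4.png",np.hstack([A,B]))
E
```

```text
[0.46854758 0.2782863  0.24587477]
```

View pics/m4.png

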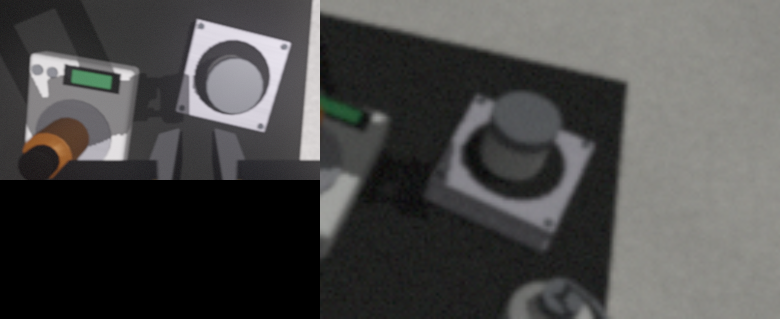

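The jar has not moved. The finger tips in the wrist view end about 30 mm short of the reported TCP. That explains both results: the flask was held by its stopper (32 mm opening), and the fingers closed above the jar. I'll go about 30 mm lower from here on.

>>> {"name": "carry_out", "arguments": {"series": [0, 20, 15, 0, 0, 0, 0, 0, 20, 25, 0, 0, 0, 0, 0, 0, 30, 0, 0, 0, 0, 0, 0, 30, 0, 0, 0, 0, 0, 0, 30, 0, 0, 0, 0, 0, 0, 20, 0, 0, 0, 0, 0, 0, 0, 0, 0, 0, 0, 0, 0, 0, 0, 0, 0, 0]}}

```text
t: 14.22
ee_pos: [0.4645, 0.3189, 0.0895]
ee_rot: [[-1.0, -0.004, -0.005], [-0.004, 1.0, -0.002], [0.005, -0.002, -1.0]]
wrist_force: [-0.3, -0.6, 0.5]
opening: 0.0781
grip_force: 0.0
```

>>> {"name": "carry_out", "arguments": {"series": [-2, 0, 0, 0, 0, 0, 0, 0, 0, 0, 0, 0, 0, 0, 0, 0, 0, 0, 0, 0, 0, 0, 0, 12, 0, 0, 0, 0, 0, 0, 12, 0, 0, 0, 0, 0, 0, 10, 0, 0, 0, 0, 0, 0, 8, 0, 0, 0, 0, 0, 0, 5, 0, 0, 0, 0, 0, 0, 0, 0, 0, 0, 0, 0, 0, 0, 0, 0, 0, 0]}}

```text
t: 15.05
ee_pos: [0.4682, 0.319, 0.0441]
ee_rot: [[-1.0, -0.004, -0.001], [-0.004, 1.0, -0.001], [0.001, -0.001, -1.0]]
wrist_force: [-0.3, 0.1, 0.3]
opening: 0.0941
grip_force: 0.0
```

>>> {"name": "carry_out", "arguments": {"series": [0, 0, 0, 0, 0, 0, 1, 0, 0, 0, 0, 0, 0, 1, 0, 0, 0, 0, 0, 0, 1, 0, 0, 0, 0, 0, 0, 1, 0, 0, 0, 0, 0, 0, 1, 0, 0, 0, 0, 0, 0, 1, 0, 0, 0, 0, 0, 0, 1, 0, 0, 0, 0, 0, 0, 1]}}

```text
t: 15.72
ee_pos: [0.4688, 0.3196, 0.0451]
ee_rot: [[-1.0, -0.004, 0.001], [-0.004, 1.0, 0.001], [-0.001, 0.001, -1.0]]
wrist_force: [-0.3, -0.0, 1.9]
opening: 0.0612
grip_force: 25.0
```

Jar gripped (61 mm opening). I lift it high and carry it over the bottle to the stirrer.

>>> {"name": "carry_out", "arguments": {"series": [0, 0, -4, 0, 0, 0, 1, 0, 0, -10, 0, 0, 0, 1, 0, 0, -18, 0, 0, 0, 1, 0, 0, -26, 0, 0, 0, 1, 0, 0, -32, 0, 0, 0, 1, 0, 0, -32, 0, 0, 0, 1, 0, 0, -26, 0, 0, 0, 1, 0, 0, -12, 0, 0, 0, 1, 0, -8, -4, 0, 0, 0, 1, -4, -16, 0, 0, 0, 0, 1]}}

```text
t: 16.55
ee_pos: [0.4723, 0.2959, 0.2095]
ee_rot: [[-1.0, -0.006, 0.001], [-0.006, 1.0, 0.001], [-0.001, 0.001, -1.0]]
wrist_force: [-0.4, -0.7, -2.7]
opening: 0.0612
grip_force: 25.0
```

>>> {"name": "carry_out", "arguments": {"series": [-7, -24, 0, 0, 0, 0, 1, -9, -32, 0, 0, 0, 0, 1, -10, -36, 0, 0, 0, 0, 1, -10, -36, 0, 0, 0, 0, 1, -10, -36, 0, 0, 0, 0, 1, -10, -36, 0, 0, 0, 0, 1, -10, -36, 0, 0, 0, 0, 1, -10, -36, 0, 0, 0, 0, 1, -10, -36, 0, 0, 0, 0, 1, -10, -32, 0, 0, 0, 0, 1]}}

```text
t: 17.38
ee_pos: [0.5682, -0.047, 0.2063]
ee_rot: [[-1.0, -0.003, -0.005], [-0.003, 1.0, 0.0], [0.005, 0.0, -1.0]]
wrist_force: [-0.1, -0.4, -1.0]
opening: 0.0615
grip_force: 25.0
```

>>> {"name": "carry_out", "arguments": {"series": [-9, -26, 0, 0, 0, 0, 1, -7, -18, 0, 0, 0, 0, 1, -4, -9, 0, 0, 0, 0, 1, 0, -4, 0, 0, 0, 0, 1, 0, 0, 0, 0, 0, 0, 1, 0, 0, 0, 0, 0, 0, 1]}}

```text
t: 17.88
ee_pos: [0.5894, -0.1002, 0.2079]
ee_rot: [[-1.0, -0.005, -0.002], [-0.005, 1.0, 0.001], [0.002, 0.001, -1.0]]
wrist_force: [-0.4, -0.4, -1.3]
opening: 0.0612
grip_force: 25.0
```

>>> {"name": "carry_out", "arguments": {"series": [0, -9, 5, 0, 0, 0, 1, 1, -9, 15, 0, 0, 0, 1, 0, 0, 25, 0, 0, 0, 1, 0, 0, 30, 0, 0, 0, 1, 0, 0, 28, 0, 0, 0, 1, 0, 0, 18, 0, 0, 0, 1, 0, 0, 10, 0, 0, 0, 1, 0, 0, 5, 0, 0, 0, 1, 0, 0, 0, 0, 0, 0, 1, 0, 0, 0, 0, 0, 0, 1]}}

```text
t: 18.72
ee_pos: [0.5903, -0.1194, 0.074]
ee_rot: [[-1.0, -0.005, 0.002], [-0.005, 1.0, -0.001], [-0.002, -0.001, -1.0]]
wrist_force: [0.7, -0.1, -0.9]
opening: 0.0616
grip_force: 25.0
```

>>> {"name": "carry_out", "arguments": {"series": [0, 0, 3, 0, 0, 0, 1, 0, 0, 1.5, 0, 0, 0, 1, 0, 0, 0, 0, 0, 0, 1, 0, 0, 0, 0, 0, 0, 1]}}

```text
t: 19.05
ee_pos: [0.5897, -0.1194, 0.0688]
ee_rot: [[-1.0, -0.004, 0.001], [-0.004, 1.0, -0.0], [-0.001, -0.0, -1.0]]
wrist_force: [0.8, -1.4, -0.9]
opening: 0.0613
grip_force: 25.0
```

>>> {"name": "carry_out", "arguments": {"series": [0, 1, 3, 0, 0, 0, 1, 0, 0, 1.5, 0, 0, 0, 1, 0, 0, 0, 0, 0, 0, 1, 0, 0, 0, 0, 0, 0, 1]}}

```text
t: 19.38
ee_pos: [0.5891, -0.1182, 0.0635]
ee_rot: [[-1.0, -0.004, -0.001], [-0.004, 1.0, 0.0], [0.001, 0.0, -1.0]]
wrist_force: [0.1, -0.0, -1.5]
opening: 0.0615
grip_force: 25.0
```

>>> {"name": "carry_out", "arguments": {"series": [0, 0, 1.5, 0, 0, 0, 1, 0, 0, 0, 0, 0, 0, 1, 0, 0, 0, 0, 0, 0, 1]}}

```text
t: 19.63
ee_pos: [0.5894, -0.1183, 0.0631]
ee_rot: [[-1.0, -0.004, 0.0], [-0.004, 1.0, -0.0], [-0.0, -0.0, -1.0]]
wrist_force: [-3.0, 0.8, 4.2]
opening: 0.0616
grip_force: 25.0
```

>>> {"name": "carry_out", "arguments": {"series": [0, 0, -1, 0, 0, 0, 0, 0, 0, 0, 0, 0, 0, 0, 0, 0, 0, 0, 0, 0, 0, 0, 0, 0, 0, 0, 0, 0, 0, 0, 0, 0, 0, 0, 0, 0, 0, -15, 0, 0, 0, 0, 0, 0, -30, 0, 0, 0, 0, 0, 0, -35, 0, 0, 0, 0, 0, 0, -35, 0, 0, 0, 0, 3, 15, -15, 0, 0, 0, 0]}}

```text
t: 20.47
ee_pos: [0.5894, -0.1063, 0.1989]
ee_rot: [[-1.0, -0.002, 0.008], [-0.002, 1.0, -0.004], [-0.008, -0.004, -1.0]]
wrist_force: [0.6, 0.0, 0.7]
opening: 0.0942
grip_force: 0.0
```

>>> {"name": "carry_out", "arguments": {"series": [6, 30, 0, 0, 0, 0, 0, 7, 35, 0, 0, 0, 0, 0, 7, 35, 0, 0, 0, 0, 0, 7, 35, 0, 0, 0, 0, 0, 7, 35, 0, 0, 0, 0, 0, 6, 30, 0, 0, 0, 0, 0, 3, 15, 0, 0, 0, 0, 0, 0, 4, 0, 0, 0, 0, 0, 0, 0, 0, 0, 0, 0, 0, 0, 0, 0, 0, 0, 0, 0]}}

```text
t: 21.3
ee_pos: [0.5426, 0.1149, 0.1932]
ee_rot: [[-1.0, -0.004, 0.0], [-0.004, 1.0, -0.001], [-0.0, -0.001, -1.0]]
wrist_force: [0.7, -0.3, 0.0]
opening: 0.0942
grip_force: 0.0
```

>>> {"name": "carry_out", "arguments": {"series": [0, 1, 15, 0, 0, 0, 0, 0, 0, 25, 0, 0, 0, 0, 0, 0, 25, 0, 0, 0, 0, 0, 0, 20, 0, 0, 0, 0, 0, 0, 14, 0, 0, 0, 0, 0, 0, 7, 0, 0, 0, 0, 0, 0, 0, 0, 0, 0, 0, 0, 0, 0, 0, 0, 0, 0, 0, 0, 0, 0, 0, 0, 1, 0, 0, 0, 0, 0, 0, 1]}}

```text
t: 22.13
ee_pos: [0.5438, 0.1163, 0.0888]
ee_rot: [[-1.0, -0.004, 0.003], [-0.004, 1.0, 0.0], [-0.003, 0.0, -1.0]]
wrist_force: [-0.6, 0.7, -0.4]
opening: 0.084
grip_force: 0.0
```

>>> {"name": "carry_out", "arguments": {"series": [0, 0, 0, 0, 0, 0, 1, 0, 0, 0, 0, 0, 0, 1, 0, 0, 0, 0, 0, 0, 1, 0, 0, 0, 0, 0, 0, 1, 0, 0, 0, 0, 0, 0, 1, 0, 0, 0, 0, 0, 0, 1, 0, 0, 0, 0, 0, 0, 1, 0, 0, 0, 0, 0, 0, 1, 0, 0, 0, 0, 0, 0, 1, 0, 0, 0, 0, 0, 0, 1]}}

```text
t: 22.97
ee_pos: [0.5423, 0.1167, 0.0872]
ee_rot: [[-1.0, -0.004, -0.0], [-0.004, 1.0, 0.0], [0.0, 0.0, -1.0]]
wrist_force: [0.9, 0.4, -0.1]
opening: 0.0353
grip_force: 25.0
```

Bottle held by its cap. I move it to the cooling block.

>>> {"name": "carry_out", "arguments": {"series": [0, 0, -4, 0, 0, 0, 1, 0, 0, -10, 0, 0, 0, 1, 0, 0, -18, 0, 0, 0, 1, 3, 8, -14, 0, 0, 0, 1, 6, 18, -4, 0, 0, 0, 1, 10, 28, 0, 0, 0, 0, 1, 12, 32, 0, 0, 0, 0, 1, 12, 34, 0, 0, 0, 0, 1, 12, 32, 0, 0, 0, 0, 1, 10, 26, 0, 0, 0, 0, 1]}}

```text
t: 23.8
ee_pos: [0.4756, 0.2963, 0.1379]
ee_rot: [[-1.0, -0.005, 0.0], [-0.005, 1.0, 0.001], [-0.0, 0.001, -1.0]]
wrist_force: [1.4, 0.7, -2.6]
opening: 0.0352
grip_force: 25.0
```

>>> {"name": "carry_out", "arguments": {"series": [6, 16, 0, 0, 0, 0, 1, 2, 8, 6, 0, 0, 0, 1, 0, 2, 14, 0, 0, 0, 1, 0, 0, 16, 0, 0, 0, 1, 0, 0, 10, 0, 0, 0, 1, 0, 0, 6, 0, 0, 0, 1, 0, 0, 3, 0, 0, 0, 1, 0, 0, 0, 0, 0, 0, 1, 0, 0, 0, 0, 0, 0, 1]}}

```text
t: 24.55
ee_pos: [0.4692, 0.32, 0.0827]
ee_rot: [[-1.0, -0.003, 0.001], [-0.003, 1.0, 0.0], [-0.001, 0.0, -1.0]]
wrist_force: [-0.0, -0.2, -2.3]
opening: 0.0356
grip_force: 25.0
```

>>> {"name": "carry_out", "arguments": {"series": [0, 1, 4, 0, 0, 0, 1, 0, 0, 3, 0, 0, 0, 1, 0, 0, 1.5, 0, 0, 0, 1, 0, 0, 0, 0, 0, 0, 1, 0, 0, 0, 0, 0, 0, 1]}}

```text
t: 24.97
ee_pos: [0.4684, 0.3212, 0.0737]
ee_rot: [[-1.0, -0.004, -0.0], [-0.004, 1.0, -0.0], [0.0, -0.0, -1.0]]
wrist_force: [-0.3, 0.3, -1.4]
opening: 0.0355
grip_force: 25.0
```

>>> {"name": "carry_out", "arguments": {"series": [0, 0, 1.5, 0, 0, 0, 1, 0, 0, 0, 0, 0, 0, 1, 0, 0, 0, 0, 0, 0, 1]}}

```text
t: 25.22
ee_pos: [0.4691, 0.3215, 0.0732]
ee_rot: [[-1.0, -0.004, 0.001], [-0.004, 1.0, 0.0], [-0.001, 0.0, -1.0]]
wrist_force: [-0.4, 0.1, 2.4]
opening: 0.0352
grip_force: 25.0
```

>>> {"name": "carry_out", "arguments": {"series": [0, 0, -0.5, 0, 0, 0, 0, 0, 0, 0, 0, 0, 0, 0, 0, 0, 0, 0, 0, 0, 0, 0, 0, 0, 0, 0, 0, 0, 0, 0, 0, 0, 0, 0, 0, 0, 0, 0, 0, 0, 0, 0, 0, 0, -15, 0, 0, 0, 0, 0, 0, -30, 0, 0, 0, 0, 0, 0, -35, 0, 0, 0, 0, 0, -14, -30, 0, 0, 0, 0]}}

```text
t: 26.05
ee_pos: [0.4684, 0.3087, 0.1842]
ee_rot: [[-1.0, -0.006, 0.0], [-0.006, 1.0, 0.001], [-0.0, 0.001, -1.0]]
wrist_force: [0.7, -0.4, 0.6]
opening: 0.0937
grip_force: 0.0
```

>>> {"name": "carry_out", "arguments": {"series": [0, -30, 0, 0, 0, 0, 0, 0, -38, 0, 0, 0, 0, 0, 0, -38, 0, 0, 0, 0, 0, 0, -38, 0, 0, 0, 0, 0, 0, -38, 0, 0, 0, 0, 0, 0, -38, 0, 0, 0, 0, 0, 0, -38, 0, 0, 0, 0, 0, 0, -38, 0, 0, 0, 0, 0, 0, -38, 0, 0, 0, 0, 0, 0, -38, 0, 0, 0, 0, 0]}}

```text
t: 26.88
ee_pos: [0.4698, -0.0665, 0.1829]
ee_rot: [[-1.0, -0.004, 0.001], [-0.004, 1.0, -0.0], [-0.001, -0.0, -1.0]]
wrist_force: [0.6, -0.5, -0.3]
opening: 0.0941
grip_force: 0.0
```

>>> {"name": "carry_out", "arguments": {"series": [0, -38, 0, 0, 0, 0, 0, 0, -38, 0, 0, 0, 0, 0, 0, -38, 0, 0, 0, 0, 0, 0, -38, 0, 0, 0, 0, 0, 0, -38, 0, 0, 0, 0, 0, 0, -34, 0, 0, 0, 0, 0, 0, -24, 0, 0, 0, 0, 0, 0, -10, 0, 0, 0, 0, 0, 0, 0, 0, 0, 0, 0, 0, 0, 0, 0, 0, 0, 0, 0]}}

```text
t: 27.72
ee_pos: [0.471, -0.3219, 0.1824]
ee_rot: [[-1.0, -0.004, -0.0], [-0.004, 1.0, 0.002], [0.0, 0.002, -1.0]]
wrist_force: [-0.3, 0.3, -1.1]
opening: 0.0936
grip_force: 0.0
```

```bash
python3 - <<'E'
from h import *
import cv2
s=telemetry.state();print(s["ee_pos"],s["ee_rot"][0])
c=snapshot("top")[:,:,::-1]
w=snapshot("wrist")[:,:,::-1]
cv2.imwrite("pics/t5.png",np.vstack([np.hstack([cv2.resize(c[y-50:y+50,x-65:x+65],None,fx=3,fy=3,interpolation=cv2.INTER_CUBIC) for x,y in((174,255),(262,226))]),np.hstack([cv2.resize(c[154:254,300:430],None,fx=3,fy=3,interpolation=cv2.INTER_CUBIC),cv2.resize(w[100:300,200:460],(390,300))])]))
E
```

```text
[ 0.47098952 -0.32191177  0.1823752 ] [-9.99993226e-01 -3.64938085e-03 -4.79167843e-04]
```

View pics/t5.png

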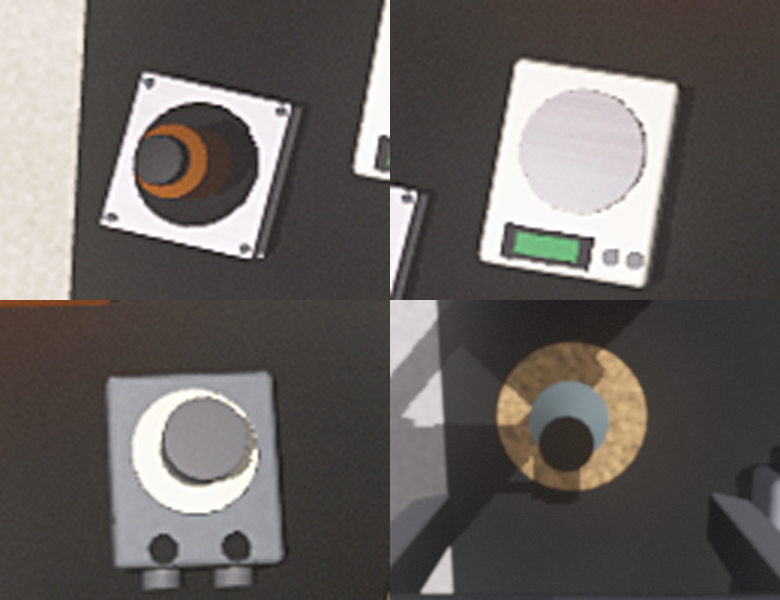

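```bash
python3 - <<'E'
from h import *
C=cam("top")
for n,x,y,u,v,z in(("bottle",174,255,161,160.5,.132),("jar",365,204,207,140,.118)):
    print(n,ray((x-65+(u+.5)/3-.5,y-50+(v+.5)/3-.5),z,*C).round(4))
s=telemetry.state(); print(s["ee_pos"],ray((317.3,196),.104,*cam("wrist",s)).round(4))
E
```

```text
bottle [0.4686 0.3168 0.132 ]
jar [ 0.5874 -0.1219  0.118 ]
[ 0.47127515 -0.32095812  0.18262234] [ 0.4683 -0.3304  0.104 ]
```

The bottle and jar sit within 3 mm of their plate centres, the balance is empty, and the flask stands at (0.468,-0.331).

>>> {"name": "carry_out", "arguments": {"series": [3, -10, 15, 0, 0, 0, 0, 0, 0, 25, 0, 0, 0, 0, 0, 0, 30, 0, 0, 0, 0, 0, 0, 25, 0, 0, 0, 0, 0, 0, 15, 0, 0, 0, 0, 0, 0, 8, 0, 0, 0, 0, 0, 0, 0, 0, 0, 0, 0, 0, 0, 0, 0, 0, 0, 0, 0, 0, 0, 0, 0, 0, 0], "force": 25}}

```text
t: 28.57
ee_pos: [0.4695, -0.3332, 0.0666]
ee_rot: [[-1.0, -0.005, 0.002], [-0.005, 1.0, -0.002], [-0.002, -0.002, -1.0]]
wrist_force: [-0.3, -0.3, -0.1]
opening: 0.0939
grip_force: 0.0
```

>>> {"name": "carry_out", "arguments": {"series": [0, 0, 0, 0, 0, 0, 1, 0, 0, 0, 0, 0, 0, 1, 0, 0, 0, 0, 0, 0, 1, 0, 0, 0, 0, 0, 0, 1, 0, 0, 0, 0, 0, 0, 1, 0, 0, 0, 0, 0, 0, 1, 0, 0, 0, 0, 0, 0, 1, 0, 0, 0, 0, 0, 0, 1, 0, 0, 0, 0, 0, 0, 1, 0, 0, 0, 0, 0, 0, 1]}}

```text
t: 29.4
ee_pos: [0.4681, -0.3325, 0.0647]
ee_rot: [[-1.0, -0.004, -0.0], [-0.004, 1.0, 0.001], [0.0, 0.001, -1.0]]
wrist_force: [0.4, 0.5, 0.6]
opening: 0.032
grip_force: 25.0
```

>>> {"name": "carry_out", "arguments": {"series": [0, 0, 0, 0, 0, 0, 1, 0, 0, 0, 0, 0, 0, 1, 0, 0, 0, 0, 0, 0, 1]}}

```text
t: 29.65
ee_pos: [0.4705, -0.3347, 0.0686]
ee_rot: [[-1.0, -0.004, 0.005], [-0.004, 1.0, -0.004], [-0.005, -0.004, -1.0]]
wrist_force: [-0.9, 2.7, 16.1]
opening: 0.0114
grip_force: 25.8
```

The fingers slipped off the top of the stopper, because this grip started about 1 mm higher. I raise, check and re-grip lower.

>>> {"name": "carry_out", "arguments": {"series": [0, 0, -5, 0, 0, 0, 1, 0, 0, -15, 0, 0, 0, 1, 0, 0, -25, 0, 0, 0, 0, 0, 0, -25, 0, 0, 0, 0, 0, 0, -25, 0, 0, 0, 0, 0, 0, -20, 0, 0, 0, 0, 0, 0, -5, 0, 0, 0, 0, 0, 0, 0, 0, 0, 0, 0, 0, 0, 0, 0, 0, 0, 0]}}

```text
t: 30.4
ee_pos: [0.4678, -0.3324, 0.1837]
ee_rot: [[-1.0, -0.004, -0.001], [-0.004, 1.0, 0.001], [0.001, 0.001, -1.0]]
wrist_force: [-1.3, -0.4, -0.5]
opening: 0.0443
grip_force: 0.0
```

```bash
python3 - <<'E'
from h import *
import cv2
s=telemetry.state();print(s["ee_pos"],s["opening"])
np.savez("w6.npz",p=s["ee_pos"],R=s["ee_rot"])
w=snapshot("wrist")[:,:,::-1]
cv2.imwrite("pics/w6.png",cv2.resize(w[100:300,200:460],None,fx=2,fy=2))
E
```

```text
[ 0.46775588 -0.33240447  0.1837319 ] 0.04425480932085525
```

View pics/w6.png

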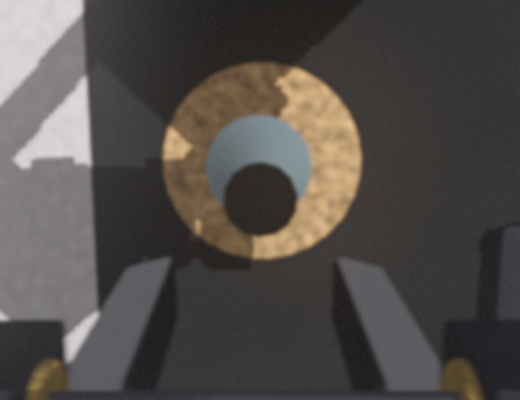

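The flask is still upright and centred, with the stopper at full-image (330,199). I re-grip 16 mm lower.

>>> {"name": "carry_out", "arguments": {"series": [0, 1, 10, 0, 0, 0, 0, 0, 0, 20, 0, 0, 0, 0, 0, 0, 25, 0, 0, 0, 0, 0, 0, 25, 0, 0, 0, 0, 0, 0, 25, 0, 0, 0, 0, 0, 0, 18, 0, 0, 0, 0, 0, 0, 12, 0, 0, 0, 0, 0, 0, 0, 0, 0, 0, 0, 0, 0, 0, 0, 0, 0, 0]}}

```text
t: 31.2
ee_pos: [0.4673, -0.3309, 0.0482]
ee_rot: [[-1.0, -0.004, -0.002], [-0.004, 1.0, 0.002], [0.002, 0.002, -1.0]]
wrist_force: [-0.0, -0.3, -0.3]
opening: 0.0941
grip_force: 0.0
```

>>> {"name": "carry_out", "arguments": {"series": [0, 0, 0, 0, 0, 0, 1, 0, 0, 0, 0, 0, 0, 1, 0, 0, 0, 0, 0, 0, 1, 0, 0, 0, 0, 0, 0, 1, 0, 0, 0, 0, 0, 0, 1, 0, 0, 0, 0, 0, 0, 1, 0, 0, 0, 0, 0, 0, 1, 0, 0, 0, 0, 0, 0, 1, 0, 0, 0, 0, 0, 0, 1, 0, 0, 0, 0, 0, 0, 1]}}

```text
t: 32.03
ee_pos: [0.4682, -0.3315, 0.0497]
ee_rot: [[-1.0, -0.004, -0.0], [-0.004, 1.0, 0.001], [0.0, 0.001, -1.0]]
wrist_force: [-0.7, 0.0, 0.3]
opening: 0.0331
grip_force: 25.0
```

>>> {"name": "carry_out", "arguments": {"series": [0, 0, 0, 0, 0, 0, 1, 0, 0, 0, 0, 0, 0, 1, 0, 0, 0, 0, 0, 0, 1, 0, 0, 0, 0, 0, 0, 1]}}

```text
t: 32.37
ee_pos: [0.4682, -0.3315, 0.0497]
ee_rot: [[-1.0, -0.004, -0.0], [-0.004, 1.0, 0.0], [0.0, 0.0, -1.0]]
wrist_force: [-0.2, 1.5, 0.6]
opening: 0.0331
grip_force: 25.0
```

>>> {"name": "carry_out", "arguments": {"series": [0, 0, -4, 0, 0, 0, 1, 0, 0, -8, 0, 0, 0, 1, 0, 0, -16, 0, 0, 0, 1, 0, 0, -24, 0, 0, 0, 1, 0, 0, -28, 0, 0, 0, 1, 0, 0, -28, 0, 0, 0, 1, 0, 0, -18, 0, 0, 0, 1, -1, 6, -8, 0, 0, 0, 1, -2, 14, -2, 0, 0, 0, 1, -4, 22, 0, 0, 0, 0, 1]}}

```text
t: 33.2
ee_pos: [0.4748, -0.2898, 0.1858]
ee_rot: [[-1.0, -0.002, 0.0], [-0.002, 1.0, -0.001], [-0.0, -0.001, -1.0]]
wrist_force: [0.5, -0.4, -1.7]
opening: 0.0332
grip_force: 25.0
```

>>> {"name": "carry_out", "arguments": {"series": [-5, 30, 0, 0, 0, 0, 1, -6, 35, 0, 0, 0, 0, 1, -6, 35, 0, 0, 0, 0, 1, -6, 35, 0, 0, 0, 0, 1, -6, 35, 0, 0, 0, 0, 1, -6, 35, 0, 0, 0, 0, 1, -6, 35, 0, 0, 0, 0, 1, -6, 35, 0, 0, 0, 0, 1, -6, 35, 0, 0, 0, 0, 1, -5, 30, 0, 0, 0, 0, 1]}}

```text
t: 34.03
ee_pos: [0.5295, 0.0541, 0.1837]
ee_rot: [[-1.0, -0.006, -0.004], [-0.006, 1.0, 0.001], [0.004, 0.001, -1.0]]
wrist_force: [0.5, -0.9, -2.8]
opening: 0.0338
grip_force: 25.0
```

>>> {"name": "carry_out", "arguments": {"series": [-4, 24, 0, 0, 0, 0, 1, -3, 18, 0, 0, 0, 0, 1, -1, 10, 0, 0, 0, 0, 1, 0, 4, 0, 0, 0, 0, 1, 0, 0, 0, 0, 0, 0, 1, 0, 0, 0, 0, 0, 0, 1]}}

```text
t: 34.53
ee_pos: [0.5387, 0.106, 0.1851]
ee_rot: [[-1.0, -0.004, -0.001], [-0.004, 1.0, -0.001], [0.001, -0.001, -1.0]]
wrist_force: [0.1, -0.4, -2.3]
opening: 0.0331
grip_force: 25.0
```

>>> {"name": "carry_out", "arguments": {"series": [-1, 8, 5, 0, 0, 0, 1, -1, 7, 14, 0, 0, 0, 1, 0, 0, 20, 0, 0, 0, 1, 0, 0, 20, 0, 0, 0, 1, 0, 0, 12, 0, 0, 0, 1, 0, 0, 7, 0, 0, 0, 1, 0, 0, 4, 0, 0, 0, 1, 0, 0, 0, 0, 0, 0, 1, 0, 0, 0, 0, 0, 0, 1]}}

```text
t: 35.28
ee_pos: [0.5421, 0.1214, 0.1045]
ee_rot: [[-1.0, -0.004, 0.001], [-0.004, 1.0, 0.0], [-0.001, 0.0, -1.0]]
wrist_force: [-0.2, 0.7, -1.2]
opening: 0.033
grip_force: 25.0
```

>>> {"name": "carry_out", "arguments": {"series": [0, 0, 2, 0, 0, 0, 1, 0, 0, 2, 0, 0, 0, 1, 0, 0, 1, 0, 0, 0, 1, 0, 0, 0, 0, 0, 0, 1, 0, 0, 0, 0, 0, 0, 1]}}

```text
t: 35.7
ee_pos: [0.5414, 0.1216, 0.0989]
ee_rot: [[-1.0, -0.004, 0.0], [-0.004, 1.0, -0.0], [-0.0, -0.0, -1.0]]
wrist_force: [0.1, -0.6, -1.5]
opening: 0.0332
grip_force: 25.0
```

>>> {"name": "carry_out", "arguments": {"series": [0, 0, 1.5, 0, 0, 0, 1, 0, 0, 1, 0, 0, 0, 1, 0, 0, 1, 0, 0, 0, 1, 0, 0, 0, 0, 0, 0, 1, 0, 0, 0, 0, 0, 0, 1]}}

```text
t: 36.12
ee_pos: [0.5417, 0.1216, 0.0957]
ee_rot: [[-1.0, -0.004, 0.001], [-0.004, 1.0, 0.0], [-0.001, 0.0, -1.0]]
wrist_force: [-0.1, 0.2, 0.9]
opening: 0.0333
grip_force: 25.0
```

>>> {"name": "carry_out", "arguments": {"series": [0, 0, 1, 0, 0, 0, 1, 0, 0, 0, 0, 0, 0, 1, 0, 0, 0, 0, 0, 0, 1]}}

```text
t: 36.37
ee_pos: [0.5423, 0.1218, 0.0956]
ee_rot: [[-1.0, -0.004, 0.002], [-0.004, 1.0, 0.0], [-0.002, 0.0, -1.0]]
wrist_force: [-2.0, 1.1, 5.5]
opening: 0.0332
grip_force: 25.0
```

Touched down. I release, rise, and back off towards the robot so the top camera has a clear view.

>>> {"name": "carry_out", "arguments": {"series": [0, 0, -0.5, 0, 0, 0, 0, 0, 0, 0, 0, 0, 0, 0, 0, 0, 0, 0, 0, 0, 0, 0, 0, 0, 0, 0, 0, 0, 0, 0, 0, 0, 0, 0, 0, 0, 0, 0, 0, 0, 0, 0, 0, 0, -12, 0, 0, 0, 0, 0, 0, -25, 0, 0, 0, 0, 0, 0, -30, 0, 0, 0, 0, 0, 0, -30, 0, 0, 0, 0]}}

```text
t: 37.2
ee_pos: [0.5407, 0.1215, 0.193]
ee_rot: [[-1.0, -0.004, -0.001], [-0.004, 1.0, -0.0], [0.001, -0.0, -1.0]]
wrist_force: [0.6, -0.6, -0.2]
opening: 0.0931
grip_force: 0.0
```

>>> {"name": "carry_out", "arguments": {"series": [15, 0, -10, 0, 0, 0, 0, 25, 0, 0, 0, 0, 0, 0, 30, 0, 0, 0, 0, 0, 0, 30, 0, 0, 0, 0, 0, 0, 30, 0, 0, 0, 0, 0, 0, 15, 0, 0, 0, 0, 0, 0, 0, 0, 0, 0, 0, 0, 0, 0, 0, 0, 0, 0, 0, 0]}}

```text
t: 37.87
ee_pos: [0.3968, 0.1211, 0.2029]
ee_rot: [[-1.0, -0.004, 0.003], [-0.004, 1.0, 0.0], [-0.003, 0.0, -1.0]]
wrist_force: [0.5, 0.6, 0.3]
opening: 0.094
grip_force: 0.0
```

```bash
python3 - <<'E'
from h import *
import cv2
s=telemetry.state();print(s["ee_pos"],s["wrist_force"])
c=snapshot("top")[:,:,::-1]; b=snapshot("scene")[:,:,::-1]
A=cv2.resize(c[130:310,120:500],(780,369)); B=cv2.resize(b[110:310,150:510],(416,231))
B=cv2.copyMakeBorder(B,0,0,0,780-416,0); cv2.imwrite("pics/f.png",np.vstack([A,B]))
E
```

```text
[0.39680559 0.12105987 0.20287783] [0.50434476 0.56108614 0.2811281 ]
```

View pics/f.png

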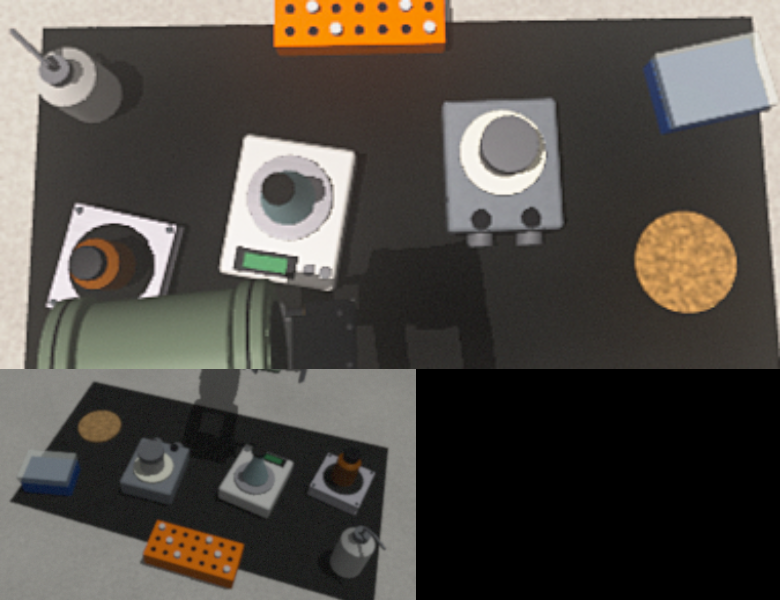

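All three vessels stand upright and centred on their new plates: flask at crop (285,195), bottle (95,263) and jar (510,145). The mat is empty and the arm is clear.

```bash
python3 -c "from rig import job_done; print(job_done())"
```

```text
the job is handed in; nothing more can be done
None
```

I handed the job in at about 38 s: the flask is on the balance, the bottle on the cooling block and the jar on the stirrer, all upright, with the mat empty and the bystanders untouched, though two grips missed or slipped and had to be redone (nothing tipped or dropped), and no verdict came back.

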